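Load a round soap log into the wire slicer

ROBOT

A 6-joint arm with a two-finger parallel gripper is mounted at the origin on the work surface. World frame = base frame: x ahead of the robot, y to its left, z up, the work surface at z = 0. Lengths are in mm, angles in degrees, forces in N, time in s.
With the tool pointing down it reaches from about 350 to 850 mm from the base axis. Payload 8.1 kg.
Tool frame: the origin (TCP) lies midway between the tips of the shut fingers; the grasp point (between the pads) lies 19 mm behind it (hold_point_z is the distance from the TCP to the grasp point, in mm); z points along the fingers, y is the direction in which the jaws open and shut (so a half turn about z gives the same grasp; the last joint's range is limited). The gripper opens to 85 mm and grips with 20 to 120 N. Pads are 22 mm wide; open, the fingers measure 114 mm over their backs; the gripper's body (76 mm by 85 mm) begins 54 mm behind the grasp point. The pads swing forward as they close: fully open they stand 13 mm farther back than shut.
Start: joints at [-68.09, 7.471, 85.268, -0, 87.261, -4.893], TCP at [270.574, -535.532, 195.792] pointing down, gripper open.
Joint ranges: [-169.43, 169.43], [-51.17, 129.36], [1.28, 143.12], [-76.62, 256.62], [0, 156.53], [-152.29, 152.29]. Speed limits (degrees/s): [136.94, 136.94, 159.86, 180, 180, 180].

INTERFACE

Orientations are given as [roll, pitch, yaw] about the fixed x, y, z axes, in that order (R = Rz(yaw) Ry(pitch) Rx(roll)).
In Python, from bench import sense, snapshot, camera_params, hand_in, hold_point_z gives the robot as it stands.
- The arm moves only by the tool servo_tool, never from a script. Its argument "motion" is a list of rows, each a list of 7 numbers: the finger opening in mm, from 0 to 85.4, then the shift along the tool's x, y, z in mm, then the turn, a rotation vector about the tool's x, y, z in rad. A call has 1 to 10 rows; each row shifts and turns the pose as measured when the row begins, along the tool's axes as they then stand; what a row does not reach is not made up. A row lasts 1/10 s, in which the tool goes at most 50 mm and 8.59 degrees, less where a joint would pass 70% of its speed; a pose out of reach is approached as far as the arm can. A call with a gripper value outside its range is refused whole. The fingers move at their own pace and stop on an object; "force" is the grip in N (left out, the last holds). Time passes only in rows, so rows that do not move let the fingers close. It gives the time, the measured TCP pose, the force and the opening at its end, in the units of the state.
- sense(): the state, without advancing time (a new reading comes with each control period).
- snapshot(name): name is "scene" or "top"; returns the picture (384x512x3 uint8, blue, green, red); there is no depth.
- camera_params(name): a dict with "fx", "fy", "cx", "cy" (pixels), "D" ([k1, k2, p1, p2, k3] as OpenCV has them; the pictures are not rectified), "R" (3x3) and "t" (3): a world point X has camera coordinates R X + t. Camera axes: x right, y down, z forward; pixel columns grow to the right and rows downward; lengths in mm; the calibration is good to about 2 mm. A picture is of the moment at which its call begins. camera_params takes no time and is no camera call.
- hand_in(): hands the job in, once; it reports no verdict.
The state is a dict: "time": time; "joint_pos": joint angles; "qd": joint speeds; "joint_efforts": joint torques, N m; "tool_pos": TCP position; "tcp_rot": TCP orientation; "ft_force": force on the tool from outside, world axes, zero at the start; "wrist_torque": the same for the moment, N m; "finger_gap": finger opening in mm.
Only numpy, scipy, OpenCV 4.12 (cv2) and the standard library are available. Lean on these libraries where they do the work, as an engineer would, in place of code of your own. Each camera call takes 0.05 s, during which the arm holds its last target. There are 200 camera calls.

TASK

Take the yellow soap log from the curing rack and lay it in the slicer's V-bed a little short of the end stop, then slide it along the V until it sits on both flanks and bears firmly against the stop, pushing by feel because the soap dents easily. Then bring the hold-down arm over so that its pad rests on the log, with the log still home against the stop, and leave everything else where it is.

Things in the scene. Friction and masses are not known exactly. Their poses are not given: they have to be found in the camera images.
- soap_log: The yellow soap log: a smooth cylinder, 50 mm diameter, 150 mm long, 0.24 to 0.38 kg; it dents if pressed on the slicer with over 25 N in all. Origin at its centre, its own y axis along its length. It starts on the wooden curing rack, in either of two places, centre 45.5 mm above the table; the dowels under it reach up to 19.5 mm below its centre. It may stick and slip in the V: 2 to 5 N
- cutter: The fixed wire slicer for round logs: white plastic base 215 x 310 mm, its top 18 mm above the table. Origin on the table under the V. Its y axis runs along the V and points to the end stop; its x axis points to the side with the hold-down and the steel wire bow; z up. The bow (at y = +57 mm, latched open, leaning back over x = 90 to 350 mm, up to 220 mm high) stays as it is
- v_axis (a point): Point on the axis of a seated log, 75 mm above the slicer's origin; axes as the slicer's. The V-bed's two blue flanks (cutter_c0 on the -x side, cutter_c1 on the +x side; 90 degrees, 52 mm wide overall) run from y = -125 to +74 mm, open at both ends. They rise only to 13 mm below this axis, so fingers have room beside the log (hold-down post 89 mm off the axis) and behind its end
- stop_bar (a point): Middle of the top of the ruled bar that carries the end stop, at slicer y = 122.5 mm, 30 mm above the table. The stop (aluminium plate stop_c0, 44 x 44 x 11 mm, centred on the V's axis; brass thumb screw) is clamped rigidly on the bar at an unmeasured setting: its face, square to the V, stands anywhere from 78 to 98 mm from v_axis along y. Find it by eye or by feel
- hold_down (a joint): Hinge angle of the hold-down arm, rad: 0 when its pad rests on a seated log, 1.57 upright, at the start swung back to 1.65 to 1.8 (end of travel 1.85), away from the V. The arm is a steel bar 16 mm wide and 10 mm thick, 128 mm long from the hinge, then a red ball. It stays put near upright; brought below about 1.2 rad it sinks slowly by its own weight. Under 3 N at the ball moves it
- hold_down_pivot (a point): Point on the hold-down's hinge axis, at slicer x = 100, y = -20 mm, 112 mm above the table. The hinge axis is the slicer's y axis
- hold_down_grip (a point): Centre of the red ball (26 mm) at the free end of the hold-down arm, 137 mm from the hinge axis
- hold_down_pad (a point): Centre of the underside of the black rubber pad under the hold-down arm, 22 mm across, 100 mm from the hinge axis; it comes down on top of the log
- lavender_log: Bystander: a purple soap log of the same size lying in the rack's other place, 110 mm from the yellow one, axes parallel. Leave it alone
- spray_bottle: Bystander: white bottle, 52 mm diameter, 150 mm tall, standing; origin at the centre of its underside. Leave it alone
- soap_slice: Bystander: yellow round slice, 50 mm diameter, 26 mm thick, lying flat; origin at the centre of its underside. Leave it alone
Mind the look-alikes: they are no part of the job. There is more than one size of the soap_log; the job needs the largest.

How it is judged (in metres and radians):
On the way, in this order (a step that is already met when the one before it is completed fails the run):
1. the log lies on both flanks of the V, along it, with at least 4 mm between its end and the stop (contact force between soap_log and cutter_c0 above 0.3 N and contact force between soap_log and cutter_c1 above 0.3 N and angle between the y axis of soap_log and the y axis of cutter, either way round below 0.04 rad and distance between soap_log and stop_c0 between 0.0845 and 0.16 m), for 0.2 s.
2. the log, on both flanks, bears against the stop with more than 1.5 N for 0.1 s (contact force between soap_log and cutter_c0 above 0.3 N and contact force between soap_log and cutter_c1 above 0.3 N and angle between the y axis of soap_log and the y axis of cutter, either way round below 0.04 rad and contact force between soap_log and stop_c0 above 1.5 N and distance between soap_log and stop_c0 below 0.0825 m), for 0.1 s.
At the end, for the whole second after the job is handed in: The log lies at rest on both flanks, along the V (within 0.04 rad), its end within 2 mm of the stop; the hold-down pad rests on the log with its weight (more than 0.4 N, hinge within 0.06 rad of zero) (contact force between soap_log and cutter_c0 above 0.3 N and contact force between soap_log and cutter_c1 above 0.3 N and angle between the y axis of soap_log and the y axis of cutter, either way round below 0.04 rad and distance between soap_log and stop_c0 below 0.0825 m and contact force between soap_log and hold_down above 0.4 N and value of joint hold_down between -0.06 and 0.06 rad and linear speed of soap_log below 0.01 m/s); the robot touches nothing.
It fails at once if the soap log is pressed against any part of the slicer with more than 25 N in all (dented) (contact force between soap_log and cutter above 25 N).
It fails at once if the purple log is moved more than 15 mm (distance of lavender_log from where it was at the start of the episode above 0.015 m).
It fails at once if the spray bottle is moved more than 20 mm or tipped (distance of spray_bottle from where it was at the start of the episode above 0.02 m or angle between spray_bottle's own z axis and vertical above 0.3 rad).
It fails at once if the soap slice is moved more than 20 mm (distance of soap_slice from where it was at the start of the episode above 0.02 m).
It also fails if it takes over 67 s, if anything falls off the work surface, if the arm or the gripper's body presses on something with over 40 N, if the wrist force passes 120 N, or if a joint passes its speed limit or range.

## Working session

There is one attempt and no reset: what is moved stays moved. The work goes in short steps, Python scripts to look and compute and a tool call to move; the robot and the scene stay as the last step left them, time stands still between calls to the robot, and variables do not carry over. Pictures are saved under pics/ and viewed, about 8 in all and at most 12, crops included, and the job is handed in when it is done.

Besides the shell and the picture viewer there is one more tool, called after ">>>" as a command line: name --pt "numbers of a row" for each row, then --argument value for the rest. servo_tool: Moves the arm, as the interface text tells. Its arguments: {"type":"object","properties":{"motion":{"type":"array"},"force":{"type":"number"}},"required":["motion"]}

```bash
mkdir -p pics; ls; python3 - <<'E'
from bench import *
import cv2
for n in("scene","top"):
    im=snapshot(n); cv2.imwrite(f"pics/{n}0.png",cv2.resize(im,(800,600),interpolation=cv2.INTER_CUBIC)); cv2.imwrite(f"pics/{n}_raw.png",im)
    print(camera_params(n))
print(sense(),hold_point_z)
E
```

```text
pics
{'fx': 485.6463563143897, 'fy': 485.6463563143897, 'cx': 258.44858991968266, 'cy': 192.81989423342023, 'D': array([0.03486874, 0.        , 0.        , 0.        , 0.        ]), 'R': array([[-0.80702245,  0.5902694 , -0.01722794],
       [ 0.43265458,  0.57117078, -0.69754853],
       [-0.40190146, -0.57039108, -0.7163304 ]]), 't': array([ 463.38004312, -166.0029949 , 1768.37745319])}
{'fx': 493.89404558358854, 'fy': 493.89404558358854, 'cx': 247.16143980276777, 'cy': 185.62500650059278, 'D': array([0.0156178, 0.       , 0.       , 0.       , 0.       ]), 'R': array([[-0.01621356, -0.99986177,  0.00368146],
       [-0.99542755,  0.0157948 , -0.09420468],
       [ 0.09413352, -0.00519202, -0.99554604]]), 't': array([  -3.52187657,  550.72660167, 1452.90786374])}
{'time': 0.1, 'joint_pos': array([-6.80899172e+01,  7.51085050e+00,  8.53248849e+01, -2.98935243e-03,
        8.72612103e+01, -4.89344033e+00]), 'qd': array([-0.01867155, -0.15932871, -0.0473403 ,  0.10215999,  0.00090197,
       -0.04395739]), 'joint_efforts': array([ 1.27614345e-03, -5.70952713e+01, -5.01943803e+01, -1.38026344e-04,
        8.05507618e-03, -2.56146319e-05]), 'tool_pos': array([ 270.344741  , -535.00790414,  194.83097113]), 'tcp_rot': array([-1.79903153e+02, -5.29493018e-03,  2.68036640e+01]), 'ft_force': array([ 1.06111172, -0.88221782, -0.33581918]), 'wrist_torque': array([-0.0249328 , -0.00427326,  0.0026606 ]), 'finger_gap': 85.25628769799258} 18.700000000000003
```

View pics/scene0.png

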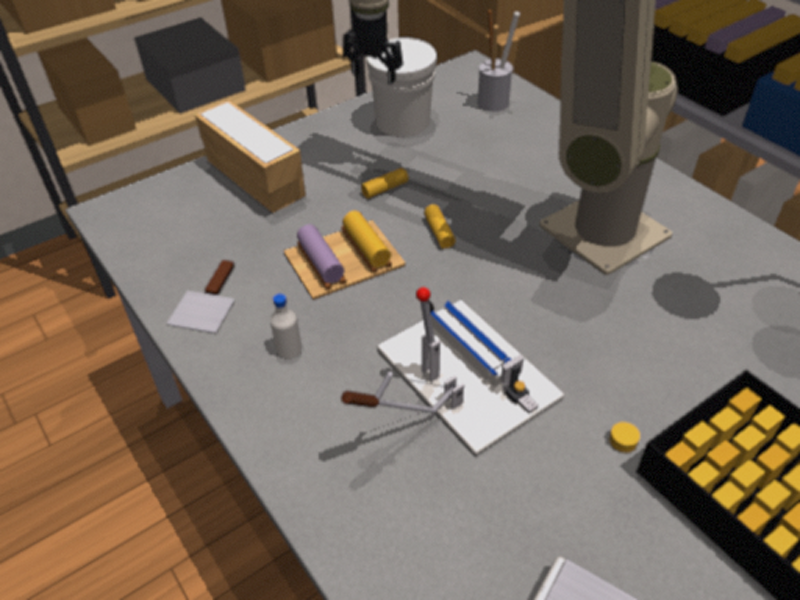

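View pics/top0.png

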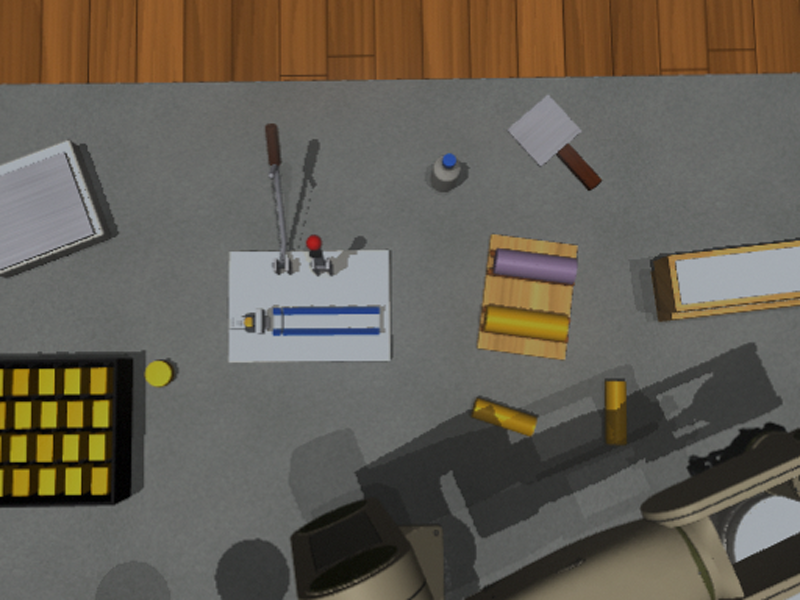

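The scene picture shows the yellow log on the rack's near side at (366,238), purple at (320,255), and the slicer with its hold-down ball at (424,294). In the top picture the log is at (526,323), the slicer base spans (229–390, 250–362) with the stop on the left at (255,321), the ball is at (314,243) and the bottle at (448,165). I'll zoom in on the slicer and segment the log.

```bash
cat > h.py <<'E'
import numpy as np, cv2
from bench import *
def ray(n,uv):
    c=camera_params(n);K=np.array([[c['fx'],0,c['cx']],[0,c['fy'],c['cy']],[0,0,1]])
    p=cv2.undistortPoints(np.array(uv,float).reshape(-1,1,2),K,c['D']).reshape(-1,2)
    d=np.c_[p,np.ones(len(p))]@c['R']; return -c['R'].T@c['t'],d
def onz(n,uv,z):
    o,d=ray(n,uv); return o+d*((z-o[2])/d[:,2:])
def proj(n,X):
    c=camera_params(n);K=np.array([[c['fx'],0,c['cx']],[0,c['fy'],c['cy']],[0,0,1]])
    return cv2.projectPoints(np.array(X,float).reshape(-1,3),cv2.Rodrigues(c['R'])[0],c['t'],K,c['D'])[0].reshape(-1,2)
def crop(n,im,x0,y0,x1,y1,k,name):
    cv2.imwrite(f'pics/{name}.png',cv2.resize(im[y0:y1,x0:x1],None,fx=k,fy=k,interpolation=cv2.INTER_CUBIC))
E
python3 - <<'E'
from h import *
im=cv2.imread('pics/top_raw.png')
crop('top',im,142,145,255,235,7,'c1')
h=cv2.cvtColor(im,cv2.COLOR_BGR2HSV)
m=cv2.inRange(h,(20,190,60),(32,255,255)); 
n,l,s,c=cv2.connectedComponentsWithStats(m)
for i in range(1,n):
    if s[i,4]>100: print(s[i],c[i])
x0,y0,x1,y1=300,150,380,235
crop('top',im,x0,y0,x1,y1,7,'c2')
E
```

```text
[310 196  54  22 806] [336.64888337 206.79156328]
[ 93 231  17  16 133] [ 99.79699248 237.57894737]
[ 41 235  11  18 188] [ 45.98404255 243.70744681]
[ 57 235  12  18 202] [ 62.71782178 243.56930693]
[  7 236  12  18 199] [ 12.58291457 244.29648241]
[ 24 236  11  17 181] [ 29.16574586 244.12154696]
[388 244  12  20 205] [393.25853659 252.69268293]
[  9 257  11  18 195] [ 13.97948718 265.45641026]
[ 25 257  12  18 189] [ 30.58730159 265.04232804]
[ 42 256  12  18 191] [ 47.9947644  264.80104712]
[ 59 256  12  18 187] [ 64.01069519 263.96791444]
[303 256  40  23 426] [323.25586854 266.91549296]
[ 56 277  12  18 192] [ 61.83854167 285.55208333]
[  6 278  12  18 203] [ 11.25615764 286.34482759]
[ 23 278  11  18 198] [ 28.  286.5]
[ 40 278  11  18 187] [ 44.7540107  286.37967914]
[ 24 299  12  18 209] [ 29.53588517 307.52631579]
[ 41 299  11  18 191] [ 46.18324607 307.58638743]
[ 58 299  12  18 201] [ 63.2039801  307.30845771]
[  7 300  12  18 203] [ 12.79802956 308.57635468]
```

View pics/c1.png

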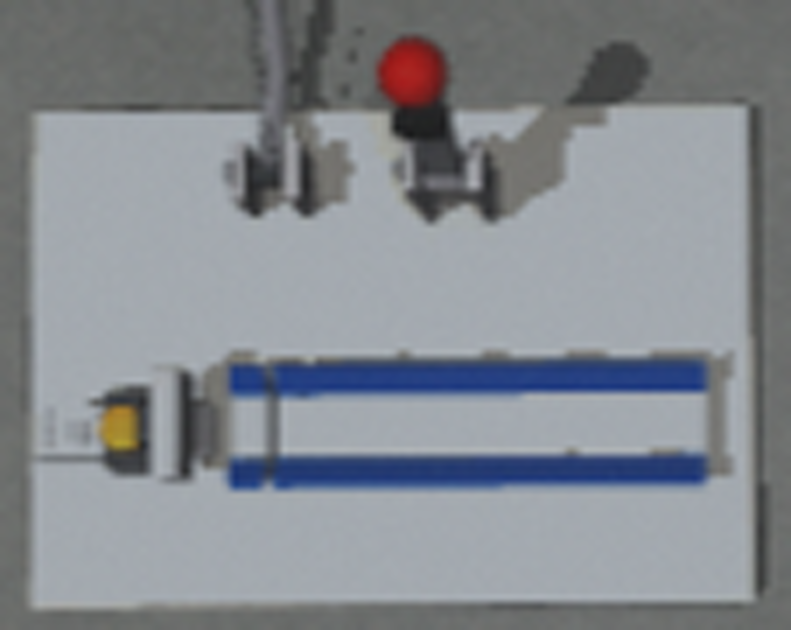

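View pics/c2.png

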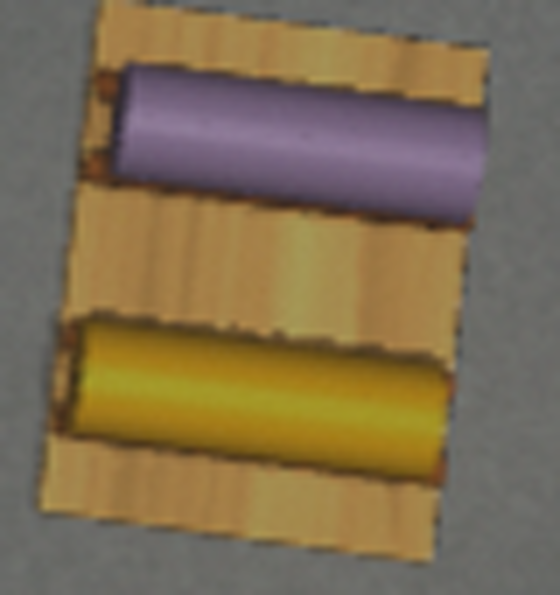

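```bash
python3 - <<'E'
from h import *
c1=lambda *p:[(142+(x+.5)/7-.5,145+(y+.5)/7-.5) for x,y in p]
c2=lambda *p:[(300+(x+.5)/7-.5,150+(y+.5)/7-.5) for x,y in p]
np.set_printoptions(precision=1,suppress=True)
print('cam',ray('top',[[0,0]])[0])
F=onz('top',c1((230,362),(706,362),(706,484),(229,488)),62);print('flank',F)
B=onz('top',c1((32,112),(750,104),(757,602),(30,608)),18);print('base',B,B.mean(0))
L=onz('top',c2((78,378),(447,419)),45.5);print('log',L,L.mean(0),np.linalg.norm(L[1]-L[0]),np.degrees(np.arctan2(*(L[0]-L[1])[1::-1])))
S=onz('top',c1((181,368),(181,478)),97);print('stop',S)
P=onz('top',c2((122,120),(480,163)),45.5);print('purple',P)
yaw=np.arctan2(-(F[0]-F[1])[0],(F[0]-F[1])[1]);yb=np.arctan2(-((B[0]-B[1])+(B[3]-B[2]))[0],((B[0]-B[1])+(B[3]-B[2]))[1])
print('yaw',np.degrees(yaw),np.degrees(yb), 'fl mid ends',(F[0]+F[3])/2,(F[1]+F[2])/2)
fm=F.mean(0); ya=np.array([-np.sin(yb),np.cos(yb),0]); O=fm+ya*25.5; print('origin',O,'stop along',(S.mean(0)-O)@ya)
xa=np.array([ya[1],-ya[0],0])
for a in (1.65,1.7,1.75,1.8): print(a, (proj('top',O*[1,1,0]+xa*(100-137*np.cos(a))-20*ya+[0,0,112+137*np.sin(a)])[0]-[142,145])*7+3)
E
```

```text
cam [ 411.4   -4.7 1498.3]
flank [[519.4 200.2  62. ]
 [516.2   2.1  62. ]
 [465.5   2.9  62. ]
 [467.  200.7  62. ]]
base [[632.2 291.5  18. ]
 [630.9 -18.4  18. ]
 [416.5 -17.8  18. ]
 [419.1 291.7  18. ]] [524.7 136.7  18. ]
log [[ 492.7 -198.5   45.5]
 [ 473.  -353.    45.5]] [ 482.9 -275.8   45.5] 155.74564782973619 82.73826573819684
stop [[514.6 215.   97. ]
 [470.  215.1  97. ]]
purple [[ 601.8 -220.3   45.5]
 [ 581.1 -371.2   45.5]]
yaw -0.9166750373008234 -0.3586176073557086 fl mid ends [493.2 200.4  62. ] [490.8   2.5  62. ]
origin [492.2 127.   62. ] stop along 88.07698557523472
1.65 [413.9  92.4]
1.7 [414.1  74.2]
1.75 [414.3  56.4]
1.8 [414.7  38.9]
```

The crops show the V's blue flank corners at (230,362) to (706,484), the stop plate's front top edge at x≈181, and the yellow log's ends at about (78,378) and (447,419). The slicer origin comes out near (492,127) with yaw about -0.5°, and the stop face near slicer y = 88. The log centre is about (483,-272.5), axis yaw -7.3°.

```bash
cat >> h.py <<'E'
from scipy.spatial.transform import Rotation as Ro
def plan(x,y,z,yaw,n):
    s=sense();p=s['tool_pos'];R0=Ro.from_euler('xyz',s['tcp_rot'],degrees=True)
    R1=Ro.from_euler('xyz',[180,0,yaw],degrees=True); rv=(R0.inv()*R1).as_rotvec()
    d=(np.array([x,y,z])-p)/n; R=R0
    for i in range(n):
        print(np.round(R.inv().apply(d),1),np.round(rv/n,3)); R=R*Ro.from_rotvec(rv/n)
E
python3 -c "
from h import *
plan(483.3,-272.5,140,82.7,8)"
```

```text
[ 38.6 -17.3   6.9] [-0.    -0.    -0.122]
[ 40.4 -12.5   6.9] [-0.    -0.    -0.122]
[41.6 -7.5  6.9] [-0.    -0.    -0.122]
[42.2 -2.3  6.9] [-0.    -0.    -0.122]
[42.2  2.8  6.9] [-0.    -0.    -0.122]
[41.5  7.9  6.9] [-0.    -0.    -0.122]
[40.2 12.9  6.9] [-0.    -0.    -0.122]
[38.4 17.7  6.9] [-0.    -0.    -0.122]
```

>>> servo_tool --pt "85 39 -17 7 0 0 -0.122" --pt "85 40 -12 7 0 0 -0.122" --pt "85 42 -7 7 0 0 -0.122" --pt "85 42 -2 7 0 0 -0.122" --pt "85 42 3 7 0 0 -0.122" --pt "85 41 8 7 0 0 -0.122" --pt "85 40 13 7 0 0 -0.122" --pt "85 38 18 7 0 0 -0.122" --pt "85 0 0 0 0 0 0" --force 25

```text
time: 1.0
tool_pos: [485.0, -261.8, 132.1]
tcp_rot: [-179.7, -0.3, 84.7]
ft_force: [-1.8, -0.5, 0.4]
finger_gap: 84.9
```

```bash
python3 - <<'E'
from h import *
im=snapshot('top'); cv2.imwrite('pics/a.png',im); crop('top',im,290,140,390,245,5,'c3')
plan(483.3,-272.5,33.5,82.7,4); print(sense()['tool_pos'],sense()['tcp_rot'])
E
```

```text
[-2.3  0.2 24.8] [-0.002 -0.001  0.008]
[-2.3  0.2 24.8] [-0.002 -0.001  0.008]
[-2.3  0.2 24.8] [-0.002 -0.001  0.008]
[-2.2  0.1 24.8] [-0.002 -0.001  0.008]
[ 483.96855335 -263.69930406  132.56656599] [-179.64061622   -0.21699218   84.51034877]
```

View pics/c3.png

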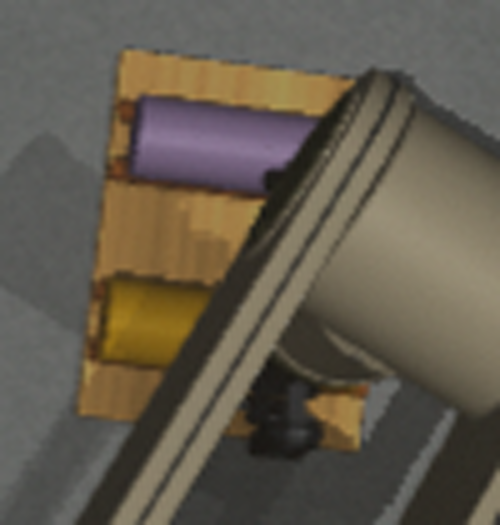

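The crop shows one finger on each side of the yellow log, at about (285,420) and (280,180), with the arm hiding the middle. Descending.

>>> servo_tool --pt "85 -3 0 25 0 0 0.01" --pt "85 -3 0 25 0 0 0.01" --pt "85 -2 0 22 0 0 0.01" --pt "85 -1 0 15 0 0 0" --pt "85 0 0 8 0 0 0" --pt "85 0 0 3 0 0 0"

```text
time: 1.65
tool_pos: [480.9, -277.8, 33.1]
tcp_rot: [-179.7, -0.0, 82.2]
ft_force: [0.4, 0.1, 0.8]
finger_gap: 85.0
```

```bash
python3 -c "
from h import *
s=sense();print(s['tool_pos'],s['tcp_rot'],s['ft_force'])
plan(483.3,-272.5,33.5,82.7,1)"
```

```text
[ 480.87099466 -277.79022531   33.12272998] [-1.79734895e+02 -5.36969866e-04  8.21993854e+01] [0.40887668 0.05942467 0.83095991]
[ 5.6  1.7 -0.4] [-0.005 -0.    -0.009]
```

>>> servo_tool --pt "85 5.5 1.7 0 0 0 -0.009" --pt "85 0 0 0 0 0 0" --pt "45 0 0 0 0 0 0" --pt "45 0 0 0 0 0 0" --pt "45 0 0 0 0 0 0" --pt "45 0 0 0 0 0 0" --pt "45 0 0 0 0 0 0" --force 25

```text
time: 2.35
tool_pos: [485.9, -273.8, 37.2]
tcp_rot: [180.0, 0.2, 82.8]
ft_force: [0.2, -0.4, 0.5]
finger_gap: 45.1
```

>>> servo_tool --pt "45 0 0 0 0 0 0" --pt "45 0 0 0 0 0 0" --pt "45 0 0 0 0 0 0"

```text
time: 2.65
tool_pos: [485.9, -273.9, 37.2]
tcp_rot: [180.0, 0.2, 82.8]
ft_force: [0.5, -0.7, -0.4]
finger_gap: 44.9
```

```bash
python3 - <<'E'
from h import *
im=snapshot('scene'); u,v=proj('scene',[485,-273,60])[0].astype(int);print(u,v)
crop('scene',im,u-65,v-60,u+65,v+35,6,'c4')
print(((proj('scene',[[485,-273,45.5],[485.9,-273.9,37.2],[487,-273,70]])-[u-65,v-60])*6).round())
E
```

```text
232 148
[[394. 382.]
 [393. 392.]
 [389. 351.]]
```

View pics/c4.png

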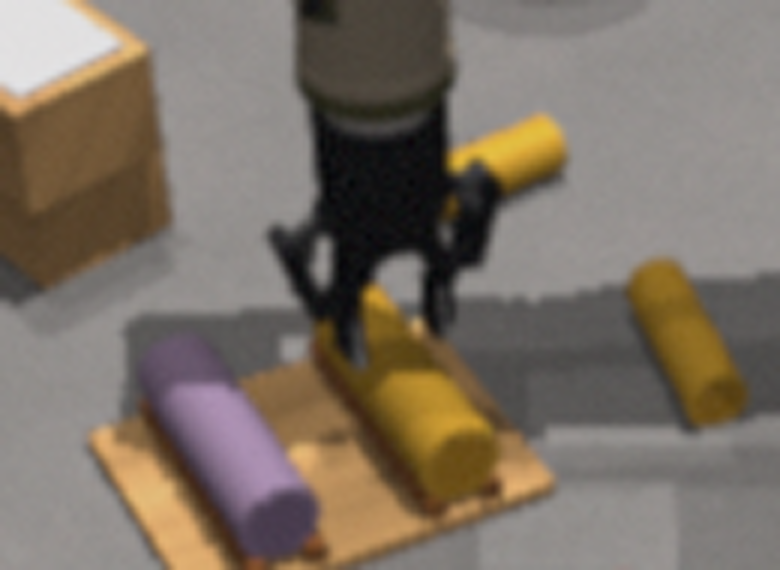

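The crop shows the fingertips at about (355,362), on the upper part of the log: it is held by a chord rather than at its widest. I'll open, go lower and grip again.

>>> servo_tool --pt "85 0 0 0 0 0 0" --pt "85 0 0 0 0 0 0" --pt "85 0 0 0 0 0 0" --pt "85 0 0 0 0 0 0" --pt "85 1.3 0 5 0 0 0" --pt "85 0 0 5 0 0 0" --pt "85 0 0 0 0 0 0"

```text
time: 3.4
tool_pos: [485.9, -272.4, 26.1]
tcp_rot: [180.0, 0.1, 82.7]
ft_force: [0.5, 0.4, -0.2]
finger_gap: 85.2
```

>>> servo_tool --pt "40 0 0 0 0 0 0" --pt "40 0 0 0 0 0 0" --pt "40 0 0 0 0 0 0" --pt "40 0 0 0 0 0 0" --pt "40 0 0 0 0 0 0" --pt "40 0 0 0 0 0 0" --force 25

```text
time: 4.0
tool_pos: [485.8, -272.4, 26.0]
tcp_rot: [180.0, 0.1, 82.7]
ft_force: [0.3, 0.4, 0.4]
finger_gap: 39.9
```

```bash
python3 - <<'E'
from h import *
s=sense();p=s['tool_pos']
o=[]
for n,b in(('scene',(60,65,60,35)),('top',(50,45,50,50))):
    im=snapshot(n); u,v=proj(n,[485,-273,60])[0].astype(int)
    k=4; x0,y0=u-b[0],v-b[1]
    c=cv2.resize(im[y0:v+b[3],x0:u+b[2]],None,fx=k,fy=k,interpolation=cv2.INTER_CUBIC)
    d=lambda X,col:[cv2.circle(c,tuple(int(a) for a in (q-[x0,y0])*k+1.5),2,col,-1) for q in proj(n,X)]
    d([p,p+[0,0,50],p+[0,0,100]],(0,0,255))
    a=np.array([.128,.992,0]);L=np.array([483.3,-272.5,45.5])
    d([L-75*a,L,L+75*a],(255,0,0))
    o.append(cv2.copyMakeBorder(c,0,400-c.shape[0],0,500-c.shape[1],0))
cv2.imwrite('pics/c5.png',np.hstack(o)[:,:800] if 0 else cv2.resize(np.hstack(o),(800,320)))
E
```

```text
(no output)
```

View pics/c5.png

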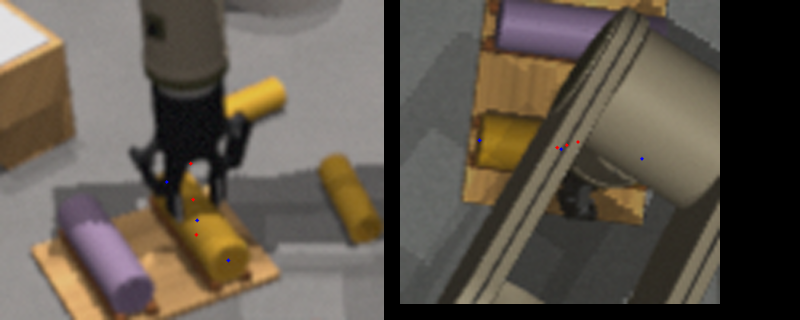

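The log model (blue marks at (166,182) and (228,260)) fits the log. The tips appear around rows 205–215, clearly higher than the reported TCP mark at (196,234). The fingers closed to 40 mm with no resistance, so they are passing above the log's widest part. I'll open, go down carefully and feel.

>>> servo_tool --pt "85 0 0 0 0 0 0" --pt "85 0 0 0 0 0 0" --pt "85 0 0 0 0 0 0" --pt "85 0 0 0 0 0 0" --pt "85 0 0 4 0 0 0" --pt "85 0 0 4 0 0 0" --pt "85 0 0 4 0 0 0" --pt "85 0 0 0 0 0 0"

```text
time: 4.9
tool_pos: [485.7, -272.3, 12.7]
tcp_rot: [-180.0, 0.1, 82.8]
ft_force: [-0.2, -0.3, -0.2]
finger_gap: 84.9
```

>>> servo_tool --pt "40 0 0 0 0 0 0" --pt "40 0 0 0 0 0 0" --pt "40 0 0 0 0 0 0" --pt "40 0 0 0 0 0 0" --pt "40 0 0 0 0 0 0" --pt "40 0 0 0 0 0 0" --force 25

```text
time: 5.5
tool_pos: [483.9, -272.0, 13.0]
tcp_rot: [-179.8, 0.1, 82.7]
ft_force: [-0.0, -0.8, 0.3]
finger_gap: 46.8
```

Contact now: the gap stopped at 46.8 and x self-centred to 483.9, which matches vision. So the tips are really about 40 mm above the reported TCP height. I'll go another 17 mm lower and regrip.

>>> servo_tool --pt "85 0 0 0 0 0 0" --pt "85 0 0 0 0 0 0" --pt "85 0 0 0 0 0 0" --pt "85 0 0 0 0 0 0" --pt "85 0 0 5 0 0 0" --pt "85 0 0 5 0 0 0" --pt "85 0 0 5 0 0 0" --pt "85 0 0 0 0 0 0"

```text
time: 6.3
tool_pos: [484.3, -272.2, -3.3]
tcp_rot: [-179.8, 0.1, 82.8]
ft_force: [1.0, -0.5, -0.2]
finger_gap: 84.3
```

>>> servo_tool --pt "40 0 0 0 0 0 0" --pt "40 0 0 0 0 0 0" --pt "40 0 0 0 0 0 0" --pt "40 0 0 0 0 0 0" --pt "40 0 0 0 0 0 0" --pt "40 0 0 0 0 0 0" --force 30

```text
time: 6.9
tool_pos: [483.9, -272.0, -3.4]
tcp_rot: [-179.8, 0.1, 82.7]
ft_force: [-0.6, -0.1, -1.0]
finger_gap: 48.9
```

>>> servo_tool --pt "40 0 0 -5 0 0 0" --pt "40 0 0 -10 0 0 0" --pt "40 0 0 -10 0 0 0" --pt "40 0 0 0 0 0 0" --pt "40 0 0 0 0 0 0"

```text
time: 7.4
tool_pos: [483.6, -271.6, 23.5]
tcp_rot: [-179.7, 0.1, 82.8]
ft_force: [-0.0, 0.8, -2.3]
finger_gap: 48.8
```

```bash
python3 - <<'E'
from h import *
print([sense()['ft_force'].round(1)],sense()['finger_gap'])
im=snapshot('scene'); u,v=proj('scene',[485,-273,60])[0].astype(int)
crop('scene',im,u-55,v-60,u+55,v+35,7,'c6')
E
```

```text
[array([-0. ,  0.8, -2.3])] 48.79866339394153
```

View pics/c6.png

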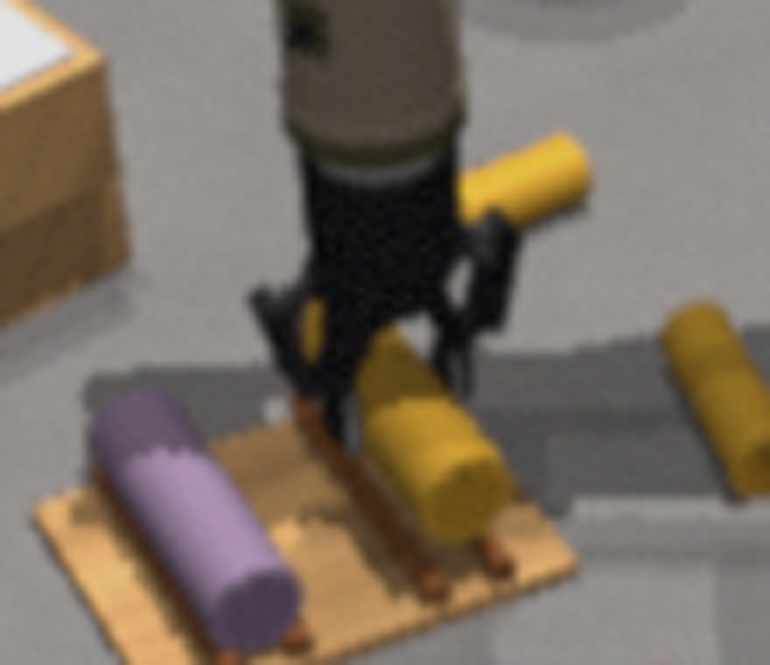

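The log is held and lifted clear of the dowels, with the fingertip at about (343,440), below the log's axis. Wrist force is about 2.3 N, consistent with its weight. Next, carry it over.

```bash
python3 - <<'E'
from h import *
from scipy.optimize import brentq
s=sense();p=s['tool_pos'];u,v=proj('scene',[485,-273,60])[0].astype(int)
for z in(50,55,60,65,70): print(z,((proj('scene',[p[0]+29,p[1]-4,z])[0]-[u-55,v-60])*7).round())
plan(492.3,127,105,89.5,10)
E
```

```text
50 [340. 458.]
55 [339. 450.]
60 [338. 443.]
65 [338. 435.]
70 [337. 427.]
[39.7 -4.2 -8.2] [-0.     0.    -0.012]
[39.7 -3.8 -8.2] [-0.     0.    -0.012]
[39.7 -3.3 -8.2] [-0.     0.    -0.012]
[39.8 -2.8 -8.2] [-0.     0.    -0.012]
[39.8 -2.3 -8.2] [-0.     0.    -0.012]
[39.8 -1.9 -8.2] [-0.     0.    -0.012]
[39.9 -1.4 -8.1] [-0.     0.    -0.012]
[39.9 -0.9 -8.1] [-0.     0.    -0.012]
[39.9 -0.4 -8.1] [-0.     0.    -0.012]
[39.9  0.  -8.1] [-0.     0.    -0.012]
```

>>> servo_tool --pt "40 0 0 -20 0 0 0" --pt "40 0 0 -25 0 0 0" --pt "40 0 0 -25 0 0 0" --pt "40 0 0 -10 0 0 0"

```text
time: 7.85
tool_pos: [481.4, -269.9, 102.0]
tcp_rot: [-179.4, -0.1, 82.8]
ft_force: [0.8, 0.1, -1.9]
finger_gap: 49.2
```

>>> servo_tool --pt "40 20 -2 0 0 0 -0.012" --pt "40 42 -4 0 0 0 -0.012" --pt "40 45 -3.5 0 0 0 -0.012" --pt "40 45 -3 0 0 0 -0.012" --pt "40 45 -2.5 0 0 0 -0.012" --pt "40 45 -2 0 0 0 -0.012" --pt "40 45 -1.5 0 0 0 -0.012" --pt "40 45 -1 0 0 0 -0.012" --pt "40 38 0 0 0 0 -0.012" --pt "40 20 0 0 0 0 -0.012"

```text
time: 8.85
tool_pos: [488.9, 130.7, 98.1]
tcp_rot: [-179.4, -0.0, 89.4]
ft_force: [-1.3, -0.3, -3.6]
finger_gap: 49.4
```

```bash
python3 - <<'E'
from h import *
s=sense();print(s['tool_pos'],s['tcp_rot'],s['ft_force'],s['finger_gap'])
plan(492.3,127,50,89.5,1)
E
```

```text
[488.93388399 130.66602703  98.10063786] [-1.79397025e+02 -2.90911410e-02  8.94464983e+01] [-1.34543994 -0.26824714 -3.62435038] 49.437712321907554
[-3.7  3.9 48.1] [-0.011 -0.001 -0.001]
```

>>> servo_tool --pt "40 -4 3.5 20 -0.01 0 0" --pt "40 0 0 18 0 0 0" --pt "40 0 0 6 0 0 0" --pt "40 0 0 0 0 0 0" --pt "40 0 0 0 0 0 0"

```text
time: 9.35
tool_pos: [490.5, 130.9, 50.6]
tcp_rot: [-179.9, -0.1, 89.8]
ft_force: [0.3, 0.5, -3.2]
finger_gap: 49.2
```

```bash
python3 - <<'E'
from h import *
s=sense();print(s['tool_pos'],s['tcp_rot'],s['ft_force'],s['finger_gap'])
plan(492.3,127,26,89.5,1)
o=[]
for n,b in(('scene',(60,60,60,60)),('top',(60,60,60,60))):
    im=snapshot(n); u,v=proj(n,[492,127,60])[0].astype(int);k=400/120
    x0,y0=u-b[0],v-b[1];c=cv2.resize(im[y0:y0+120,x0:x0+120],(400,400),interpolation=cv2.INTER_CUBIC)
    ya=np.array([.008,1,0]);O=np.array([492.3,127,0]);xa=np.array([1,-.008,0])
    X=[O+ya*y+xa*x+[0,0,z] for y,x,z in((-125,26,62),(-125,-26,62),(88,22,97),(88,22,53),(88,-22,97))]
    pz=s['tool_pos']+[0,0,49]
    for q,col in [(q,(0,255,0)) for q in proj(n,X)]+[(q,(0,0,255)) for q in proj(n,[pz-75*ya-ya,pz+74*ya,pz+74*ya+[0,0,25],pz+74*ya-[0,0,25]])]:
        cv2.circle(c,tuple(int(a) for a in (q-[x0,y0])*k+1.2),2,col,-1)
    o.append(c)
cv2.imwrite('pics/c7.png',np.hstack(o))
E
```

```text
[490.53146004 130.90355611  50.61144861] [-1.79854219e+02 -6.02349572e-02  8.98334714e+01] [ 0.26829245  0.45523764 -3.24419354] 49.207648241828
[-3.9  1.8 24.6] [-0.003 -0.001  0.006]
```

View pics/c7.png

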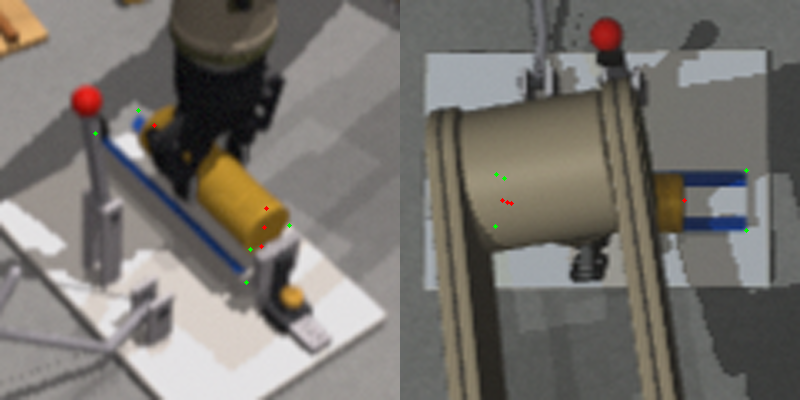

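The left half shows the log over the V, about 10 mm short of the stop at (275,240). In the right half its back end is at (683,203), where predicted, and the flank corners at (746,170) and (746,229) match too. Correcting by (-4,+1.8) and lowering.

>>> servo_tool --pt "40 -4 2 8 0 0 0" --pt "40 0 0 7 0 0 0" --pt "40 0 0 2 0 0 0" --pt "40 0 0 0 0 0 0"

```text
time: 9.85
tool_pos: [494.9, 126.0, 34.5]
tcp_rot: [179.9, -0.1, 89.8]
ft_force: [0.5, -0.9, -2.9]
finger_gap: 49.1
```

>>> servo_tool --pt "40 0 0 1.5 0 0 0" --pt "40 0 0 0 0 0 0"

```text
time: 10.05
tool_pos: [494.9, 126.0, 32.9]
tcp_rot: [179.9, -0.1, 89.7]
ft_force: [-0.4, -0.4, -3.8]
finger_gap: 48.7
```

>>> servo_tool --pt "40 0 0 1 0 0 0" --pt "40 0 0 0 0 0 0"

```text
time: 10.25
tool_pos: [495.0, 126.1, 32.0]
tcp_rot: [179.9, -0.1, 89.7]
ft_force: [0.8, -0.2, -3.2]
finger_gap: 49.1
```

>>> servo_tool --pt "40 0 -2.2 1 0 0 0" --pt "40 0 0 0.5 0 0 0" --pt "40 0 0 0 0 0 0"

```text
time: 10.55
tool_pos: [492.8, 126.2, 30.6]
tcp_rot: [179.9, -0.1, 89.8]
ft_force: [-0.2, -0.4, -3.9]
finger_gap: 49.0
```

>>> servo_tool --pt "40 0 0 1 0 0 0" --pt "40 0 0 0 0 0 0"

```text
time: 10.75
tool_pos: [492.8, 126.3, 29.7]
tcp_rot: [179.8, -0.1, 89.8]
ft_force: [0.5, 0.5, -3.3]
finger_gap: 48.6
```

>>> servo_tool --pt "40 0 0 1 0 0 0" --pt "40 0 0 0 0 0 0"

```text
time: 10.95
tool_pos: [492.8, 126.3, 28.6]
tcp_rot: [179.8, -0.1, 89.8]
ft_force: [-0.7, -0.5, -2.9]
finger_gap: 48.7
```

>>> servo_tool --pt "40 0 0 1 0 0 0" --pt "40 0 0 0 0 0 0"

```text
time: 11.15
tool_pos: [493.1, 126.3, 27.7]
tcp_rot: [179.8, -0.1, 89.8]
ft_force: [-0.4, 1.0, -2.5]
finger_gap: 49.0
```

>>> servo_tool --pt "40 0 0 0.8 0 0 0" --pt "40 0 0 0 0 0 0"

```text
time: 11.35
tool_pos: [493.5, 126.3, 27.2]
tcp_rot: [179.8, -0.1, 89.8]
ft_force: [-0.6, -0.1, -2.5]
finger_gap: 49.1
```

>>> servo_tool --pt "40 0 0 0.6 0 0 0" --pt "40 0 0 0 0 0 0"

```text
time: 11.55
tool_pos: [493.7, 126.3, 27.0]
tcp_rot: [179.8, -0.1, 89.8]
ft_force: [-1.1, 0.6, -2.6]
finger_gap: 48.9
```

Contact on the -x flank is steering the log towards +x, so I'll follow it.

>>> servo_tool --pt "40 0 0.8 0.6 0 0 0" --pt "40 0 0 0 0 0 0"

```text
time: 11.75
tool_pos: [494.0, 126.1, 26.7]
tcp_rot: [179.8, -0.1, 89.9]
ft_force: [-0.7, 0.3, -1.1]
finger_gap: 49.2
```

>>> servo_tool --pt "40 0 0 0.6 0 0 0" --pt "40 0 0 0 0 0 0"

```text
time: 11.95
tool_pos: [494.0, 126.1, 26.7]
tcp_rot: [179.8, -0.0, 89.9]
ft_force: [-2.1, -1.2, 0.2]
finger_gap: 48.8
```

>>> servo_tool --pt "40 0 0 0.6 0 0 0" --pt "40 0 0 0 0 0 0"

```text
time: 12.15
tool_pos: [494.0, 126.0, 26.7]
tcp_rot: [179.8, -0.0, 89.9]
ft_force: [-1.7, -0.5, 0.4]
finger_gap: 49.2
```

Seated: z no longer falls and the log's weight is off the wrist. Releasing, then going behind the end.

>>> servo_tool --pt "85 0 0 0 0 0 0" --pt "85 0 0 0 0 0 0" --pt "85 0 0 0 0 0 0" --pt "85 0 0 0 0 0 0" --pt "85 0 0 -15 0 0 0" --pt "85 0 0 -30 0 0 0" --pt "85 0 0 -20 0 0 0"

```text
time: 12.85
tool_pos: [492.0, 125.8, 91.8]
tcp_rot: [-179.9, -0.0, 89.8]
ft_force: [0.7, 0.2, -0.2]
finger_gap: 84.8
```

>>> servo_tool --pt "0 -20 0 0 0 0 0" --pt "0 -40 0 0 0 0 0" --pt "0 -30 0 0 0 0 0" --pt "0 -10 0 0 0 0 0" --pt "0 0 0 0 0 0 0" --pt "0 0 0 0 0 0 0" --pt "0 0 0 0 0 0 0"

```text
time: 13.55
tool_pos: [497.7, 25.6, 104.0]
tcp_rot: [179.2, -0.2, 89.9]
ft_force: [-0.2, 0.2, 0.3]
finger_gap: 0.4
```

```bash
python3 - <<'E'
from h import *
s=sense();print(s['tool_pos'],s['tcp_rot'],s['ft_force'],s['finger_gap'])
o=[]
for n in('scene','top'):
    im=snapshot(n); u,v=proj(n,[492,127,60])[0].astype(int);k=5
    x0,y0=u-40,v-40;c=cv2.resize(im[y0:y0+80,x0:x0+80],(400,400),interpolation=cv2.INTER_CUBIC)
    c=c; ya=np.array([.008,1,0]); L=np.array([494,125,75])
    for q in proj(n,[L-75*ya,L+75*ya,L+75*ya+[0,0,25],L-75*ya+[0,0,25],L+88*ya+[0,0,22]]): cv2.circle(c,tuple(int(a) for a in (q-[x0,y0])*k+2),2,(0,0,255),-1)
    o.append(c)
cv2.imwrite('pics/c8.png',np.hstack(o))
E
```

```text
[497.70879465  25.56810368 103.95534312] [ 1.79188897e+02 -1.65524724e-01  8.99071778e+01] [-0.16481019  0.16184622  0.3485169 ] 0.39868319468250035
```

View pics/c8.png

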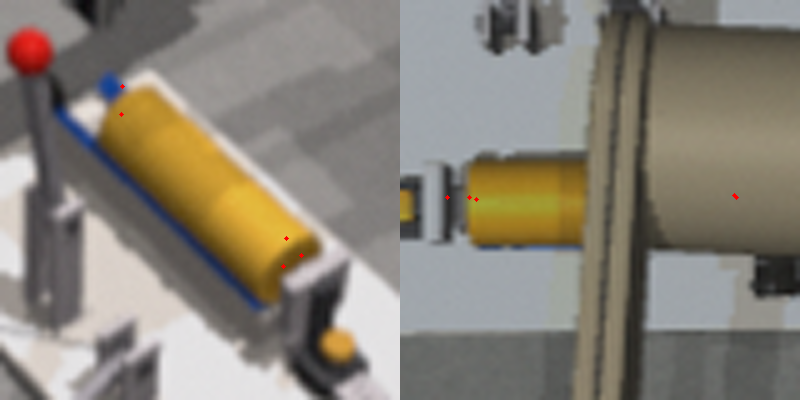

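The pictures show the log lying in the V with its end at x≈470 and the stop face at x≈447 in the top view (right half), so the gap is about 13 mm. Going down behind its back end.

```bash
python3 -c "
from h import *
plan(493,25,30,89.5,1)"
```

```text
[-0.9 -5.6 73.7] [ 0.014 -0.003  0.008]
```

>>> servo_tool --pt "0 -1 -5 20 0.014 -0.003 0.007" --pt "0 0 0 25 0 0 0" --pt "0 0 0 18 0 0 0" --pt "0 0 0 5 0 0 0" --pt "0 0 0 0 0 0 0"

```text
time: 14.15
tool_pos: [490.3, 27.7, 29.5]
tcp_rot: [-179.7, 0.0, 89.7]
ft_force: [-0.5, -0.3, 0.0]
finger_gap: -0.2
```

>>> servo_tool --pt "0 3 0 0 0 0 0" --pt "0 3 0 0 0 0 0" --pt "0 0 0 0 0 0 0"

```text
time: 14.45
tool_pos: [490.8, 34.6, 30.5]
tcp_rot: [-179.7, 0.0, 89.7]
ft_force: [-0.4, -0.0, 0.3]
finger_gap: -0.2
```

>>> servo_tool --pt "0 2 0.5 0 0 0 0" --pt "0 2 0.5 0 0 0 0" --pt "0 0 0 0 0 0 0"

```text
time: 14.75
tool_pos: [493.6, 39.1, 32.4]
tcp_rot: [-179.9, 0.0, 89.7]
ft_force: [-0.1, 0.9, -0.2]
finger_gap: 0.0
```

>>> servo_tool --pt "0 1.5 0 0 0 0 0" --pt "0 1.5 0 0 0 0 0" --pt "0 1.5 0 0 0 0 0"

```text
time: 15.05
tool_pos: [493.9, 43.3, 32.8]
tcp_rot: [-180.0, 0.1, 89.7]
ft_force: [-0.6, -3.2, -0.7]
finger_gap: -0.2
```

>>> servo_tool --pt "0 1.5 0 0 0 0 0" --pt "0 1.5 0 0 0 0 0"

```text
time: 15.25
tool_pos: [494.0, 45.6, 32.8]
tcp_rot: [-180.0, 0.1, 89.7]
ft_force: [-0.2, -3.3, 0.9]
finger_gap: 0.2
```

>>> servo_tool --pt "0 1.5 0 0 0 0 0" --pt "0 1.5 0 0 0 0 0"

```text
time: 15.45
tool_pos: [494.0, 48.4, 32.8]
tcp_rot: [-180.0, 0.2, 89.7]
ft_force: [0.4, -3.6, -0.1]
finger_gap: -0.0
```

>>> servo_tool --pt "0 1.2 0 0 0 0 0" --pt "0 1.2 0 0 0 0 0"

```text
time: 15.65
tool_pos: [494.0, 50.9, 32.8]
tcp_rot: [-180.0, 0.2, 89.7]
ft_force: [-0.6, -4.2, 0.6]
finger_gap: 0.4
```

>>> servo_tool --pt "0 1 0 0 0 0 0" --pt "0 1 0 0 0 0 0"

```text
time: 15.85
tool_pos: [494.0, 53.1, 32.8]
tcp_rot: [-180.0, 0.2, 89.7]
ft_force: [-0.1, -3.7, 0.3]
finger_gap: -0.2
```

>>> servo_tool --pt "0 1 0 0 0 0 0"

```text
time: 15.95
tool_pos: [494.0, 54.1, 32.8]
tcp_rot: [-180.0, 0.2, 89.7]
ft_force: [-0.5, -3.9, 0.6]
finger_gap: -0.0
```

>>> servo_tool --pt "0 0.8 0 0 0 0 0"

```text
time: 16.05
tool_pos: [494.0, 55.0, 32.8]
tcp_rot: [-180.0, 0.2, 89.7]
ft_force: [-0.1, -4.7, 0.3]
finger_gap: -0.3
```

>>> servo_tool --pt "0 0.8 0 0 0 0 0"

```text
time: 16.15
tool_pos: [494.1, 55.9, 32.8]
tcp_rot: [-180.0, 0.2, 89.7]
ft_force: [0.6, -3.4, 1.1]
finger_gap: 0.3
```

>>> servo_tool --pt "0 0.8 0 0 0 0 0"

```text
time: 16.25
tool_pos: [494.0, 56.7, 32.8]
tcp_rot: [-180.0, 0.2, 89.7]
ft_force: [0.0, -7.8, 1.2]
finger_gap: 0.2
```

>>> servo_tool --pt "0 0.8 0 0 0 0 0"

```text
time: 16.35
tool_pos: [494.0, 56.6, 32.8]
tcp_rot: [-180.0, 0.3, 89.7]
ft_force: [-1.3, -10.3, 1.3]
finger_gap: 0.3
```

Firm against the stop: y halts at 56.6 and the force rises to 10 N. I'll hold briefly, then back off.

>>> servo_tool --pt "0 0.6 0 0 0 0 0" --pt "0 0.6 0 0 0 0 0" --pt "0 0.5 0 0 0 0 0"

```text
time: 16.65
tool_pos: [494.1, 56.4, 32.9]
tcp_rot: [-180.0, 0.5, 89.7]
ft_force: [0.7, -6.1, 0.4]
finger_gap: 0.3
```

>>> servo_tool --pt "0 -3 0 0 0 0 0" --pt "0 -10 0 0 0 0 0" --pt "0 -10 0 -10 0 0 0" --pt "0 0 0 -40 0 0 0" --pt "0 0 0 -45 0 0 0" --pt "0 0 0 -45 0 0 0" --pt "0 0 0 -45 0 0 0" --pt "0 0 0 -30 0 0 0" --pt "0 0 0 0 0 0 0"

```text
time: 17.55
tool_pos: [491.5, 31.3, 258.8]
tcp_rot: [-179.8, 0.2, 89.6]
ft_force: [-0.4, -0.0, 0.4]
finger_gap: -0.2
```

```bash
python3 - <<'E'
from h import *
s=sense();print(s['tool_pos'],s['tcp_rot'],s['joint_pos'])
for n in('scene','top'):
    im=snapshot(n); h=cv2.cvtColor(im,cv2.COLOR_BGR2HSV)
    m=cv2.inRange(h,(0,180,90),(6,255,255))|cv2.inRange(h,(175,180,90),(180,255,255))
    k,l,st,c=cv2.connectedComponentsWithStats(m)
    for i in range(1,k):
        if st[i,4]>15:
            print(n,c[i],st[i,4])
    if n=='top': np.save('t.npy',c)
ya=np.array([.008,1,0]);xa=np.array([1,-.008,0]);O=np.array([492.3,127,0])
for a in (1.65,1.7,1.75,1.8):
    X=O+xa*(100-137*np.cos(a))-20*ya+[0,0,112+137*np.sin(a)]
    print(a,X.round(),proj('top',X),proj('scene',X))
E
```

```text
[491.51899782  31.27948578 258.84806947] [-179.80586769    0.21609451   89.63994008] [ -2.14433784 -10.15220682  96.0936461   -0.22264416  94.24583996
  -1.80003267]
scene [270.50909091 188.07272727] 55
top [200.64583333 154.22916667] 48
1.65 [603. 106. 249.] [[200.77119217 157.73321123]] [[271.69493139 186.06666281]]
1.7 [610. 106. 248.] [[200.79745173 155.13648367]] [[269.63257661 187.34489908]]
1.75 [617. 106. 247.] [[200.83551413 152.58362057]] [[267.57713191 188.7108235 ]]
1.8 [623. 106. 245.] [[200.88520992 150.0828179 ]] [[265.53503287 190.16057505]]
```

The log is home. The ball's centroid in both views gives an arm angle of about 1.70 rad, with the ball near (611,106,248). I'll go over and behind it with shut fingers.

>>> servo_tool --pt "0 8 20 0 0 0 0" --pt "0 17 38 0 0 0 0" --pt "0 17 40 0 0 0 0" --pt "0 17 38 0 0 0 0" --pt "0 8 20 0 0 0 0" --pt "0 0 0 0 0 0 0" --pt "0 0 0 0 0 0 0"

```text
time: 18.35
tool_pos: [644.6, 97.0, 235.7]
tcp_rot: [-178.2, 0.2, 89.5]
ft_force: [0.1, -0.0, 0.6]
finger_gap: -0.0
```

```bash
python3 -c "
from h import *
plan(655,106,180,89.5,1)"
```

```text
[ 9.3 12.1 55.4] [-0.031  0.004  0.   ]
```

>>> servo_tool --pt "0 9 11 0 -0.03 0 0" --pt "0 0 0 0 0 0 0" --pt "0 0 0 0 0 0 0"

```text
time: 18.65
tool_pos: [652.1, 104.2, 231.7]
tcp_rot: [-179.5, 0.3, 89.5]
ft_force: [0.4, 0.4, 0.7]
finger_gap: -0.2
```

```bash
python3 - <<'E'
from h import *
plan(655,106,180,89.5,1)
s=sense();im=snapshot('scene');p=s['tool_pos'];u,v=proj('scene',[600,106,200])[0].astype(int);k=5
x0,y0=u-60,v-60;c=cv2.resize(im[y0:y0+110,x0:x0+120],(600,550),interpolation=cv2.INTER_CUBIC)
for q in proj('scene',[p,p+[0,0,36],[611,106,248]]): cv2.circle(c,tuple(int(a) for a in (q-[x0,y0])*k+2),3,(0,255,0),-1)
cv2.imwrite('pics/c9.png',c);print(p)
E
```

```text
[ 2.1  3.3 51.7] [-0.008  0.005 -0.   ]
[652.11261995 104.18726796 231.7465182 ]
```

View pics/c9.png

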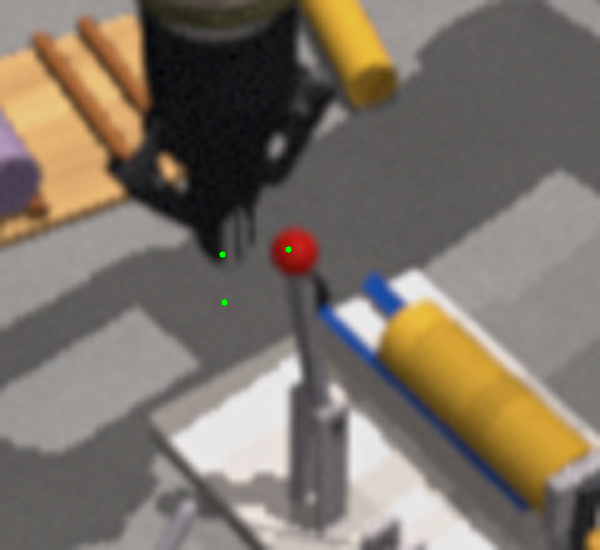

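The picture shows the shut tips at (225,258), matching the "TCP + 36 mm" mark, beside the ball at (295,250). The log sits against the stop. Descending behind the ball, then pushing -x.

>>> servo_tool --pt "0 2 3 20 0 0 0" --pt "0 0 0 20 0 0 0" --pt "0 0 0 10 0 0 0" --pt "0 0 0 0 0 0 0"

```text
time: 19.1
tool_pos: [653.8, 103.9, 182.9]
tcp_rot: [-179.6, 0.3, 89.4]
ft_force: [-0.4, 0.4, -0.2]
finger_gap: -0.1
```

>>> servo_tool --pt "0 0 -6 0 0 0 0" --pt "0 0 -8 0 0 0 0" --pt "0 0 -8 0 0 0 0" --pt "0 0 -8 0 0 0 0" --pt "0 0 -8 0 0 0 0"

```text
time: 19.6
tool_pos: [614.9, 103.8, 187.6]
tcp_rot: [-180.0, 0.3, 89.3]
ft_force: [1.4, -0.4, -0.7]
finger_gap: -0.3
```

>>> servo_tool --pt "0 0 -8 0 0 0 0" --pt "0 0 -8 0 0 0 0" --pt "0 0 -8 0 0 0 0" --pt "0 0 -8 0 0 0 0"

```text
time: 20.0
tool_pos: [579.7, 104.4, 188.0]
tcp_rot: [-180.0, 0.3, 89.4]
ft_force: [1.2, 0.5, -0.6]
finger_gap: 0.5
```

>>> servo_tool --pt "0 0 -7 0 0 0 0" --pt "0 0 -7 0 0 0 0" --pt "0 0 -7 0 0 0 0" --pt "0 0 -7 0 0 0 0" --pt "0 0 0 0 0 0 0"

```text
time: 20.5
tool_pos: [548.0, 104.9, 187.9]
tcp_rot: [-179.9, 0.3, 89.4]
ft_force: [-0.3, -0.1, 0.4]
finger_gap: 0.1
```

```bash
cat > ang.py <<'E'
from h import *
s=sense();print(s['time'],s['tool_pos'],s['ft_force'])
ya=np.array([.008,1,0]);xa=np.array([1,-.008,0]);O=np.array([492.3,127,0]);A=np.linspace(-.2,1.8,201)
for n in('scene','top'):
    im=snapshot(n); h=cv2.cvtColor(im,cv2.COLOR_BGR2HSV)
    m=cv2.inRange(h,(0,180,70),(6,255,255))|cv2.inRange(h,(175,180,70),(180,255,255))
    k,l,st,c=cv2.connectedComponentsWithStats(m)
    P=proj(n,[O+xa*(100-137*np.cos(a))-20*ya+[0,0,112+137*np.sin(a)] for a in A])
    for i in range(1,k):
        if st[i,4]>8:
            d=np.linalg.norm(P-c[i],axis=1);print(n,c[i].round(1),st[i,4],'angle',A[d.argmin()].round(2),'resid',d.min().round(1))
E
python3 ang.py
```

```text
20.5 [547.98513032 104.94932789 187.87890304] [-0.31323704 -0.14772428  0.4072845 ]
scene [297.2 179. ] 45 angle 0.97 resid 0.5
```

The arm is at 0.97 rad and sinking freely. Lifting away and letting it settle.

>>> servo_tool --pt "0 0 2 -20 0 0 0" --pt "0 0 0 -40 0 0 0" --pt "0 0 0 -40 0 0 0" --pt "0 -30 0 0 0 0 0" --pt "0 -45 0 0 0 0 0" --pt "0 -45 0 0 0 0 0" --pt "0 -45 0 0 0 0 0" --pt "0 -45 0 0 0 0 0" --pt "0 -20 0 0 0 0 0" --pt "0 0 0 0 0 0 0"

```text
time: 21.6
tool_pos: [550.3, -132.9, 293.0]
tcp_rot: [180.0, 0.3, 89.6]
ft_force: [0.4, 0.7, -0.1]
finger_gap: -0.1
```

```bash
python3 ang.py
```

```text
21.6 [ 550.28881038 -132.91007373  292.97587171] [ 0.37840117  0.7125002  -0.10398002]
scene [308.2 183.2] 36 angle 0.53 resid 0.5
top [202.3 209.6] 49 angle 0.53 resid 0.8
```

>>> servo_tool --pt "0 0 0 0 0 0 0" --pt "0 0 0 0 0 0 0" --pt "0 0 0 0 0 0 0" --pt "0 0 0 0 0 0 0" --pt "0 0 0 0 0 0 0" --pt "0 0 0 0 0 0 0" --pt "0 0 0 0 0 0 0" --pt "0 0 0 0 0 0 0" --pt "0 0 0 0 0 0 0" --pt "0 0 0 0 0 0 0"

```text
time: 22.7
tool_pos: [551.4, -124.9, 293.3]
tcp_rot: [180.0, 0.2, 90.1]
ft_force: [0.2, -0.5, 0.2]
finger_gap: -0.2
```

>>> servo_tool --pt "0 0 0 0 0 0 0" --pt "0 0 0 0 0 0 0" --pt "0 0 0 0 0 0 0" --pt "0 0 0 0 0 0 0" --pt "0 0 0 0 0 0 0" --pt "0 0 0 0 0 0 0" --pt "0 0 0 0 0 0 0" --pt "0 0 0 0 0 0 0" --pt "0 0 0 0 0 0 0" --pt "0 0 0 0 0 0 0"

```text
time: 23.7
tool_pos: [551.3, -125.1, 293.3]
tcp_rot: [180.0, 0.2, 90.1]
ft_force: [0.4, 0.1, 0.7]
finger_gap: -0.0
```

```bash
python3 ang.py
```

```text
23.7 [ 551.30507359 -125.08620669  293.25228054] [0.41939042 0.08911209 0.7066144 ]
scene [312.8 197.6] 28 angle 0.0 resid 1.3
top [204.7 217.8] 43 angle 0.02 resid 0.6
```

>>> servo_tool --pt "0 0 0 0 0 0 0" --pt "0 0 0 0 0 0 0" --pt "0 0 0 0 0 0 0" --pt "0 0 0 0 0 0 0" --pt "0 0 0 0 0 0 0" --pt "0 0 0 0 0 0 0" --pt "0 0 0 0 0 0 0" --pt "0 0 0 0 0 0 0" --pt "0 0 0 0 0 0 0" --pt "0 0 0 0 0 0 0"

```text
time: 24.8
tool_pos: [551.3, -125.1, 293.3]
tcp_rot: [180.0, 0.2, 90.1]
ft_force: [-0.5, -0.4, 0.0]
finger_gap: -0.1
```

```bash
python3 ang.py; python3 - <<'E'
from h import *
o=[]
for n in('scene','top'):
    im=snapshot(n); u,v=proj(n,[492,127,60])[0].astype(int);x0,y0=u-40,v-40
    o.append(cv2.resize(im[y0:y0+80,x0:x0+80],(400,400),interpolation=cv2.INTER_CUBIC))
cv2.imwrite('pics/c10.png',np.hstack(o))
E
```

```text
24.8 [ 551.30241388 -125.06676652  293.27207853] [-0.50907587 -0.35856825  0.02814311]
scene [312.8 197.6] 28 angle 0.0 resid 1.3
top [204.7 217.8] 43 angle 0.02 resid 0.6
```

View pics/c10.png

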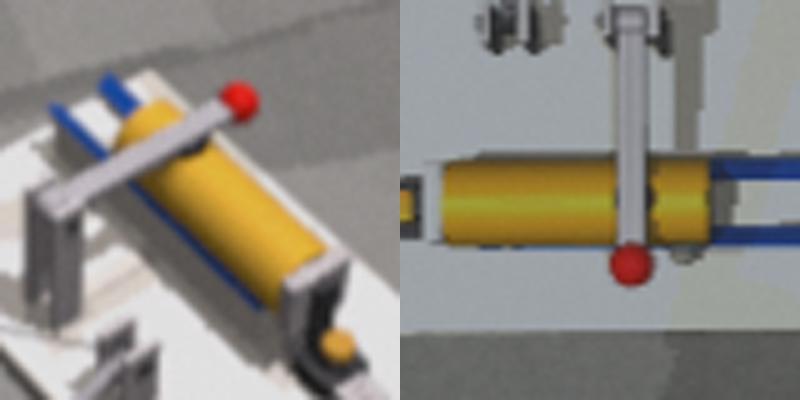

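The log's front end meets the stop plate at x≈441 in the top view, and the pad rests on the log under the arm, with the ball at (631,265). The robot is clear. Handing in.

```bash
python3 -c "
from bench import *
print(hand_in())"
```

```text
the job is handed in; nothing more can be done
None
```

The yellow log lies in the V against the end stop, with the hold-down pad resting on it. I handed the job in at about 25 s; no verdict is reported.

- **Placing:** I set the log down in the V about 13 mm short of the stop and released it. The weight came off the wrist and the height stopped falling, so it was resting on the flanks.
- **Pushing:** with the fingers shut, it slid at 3–5 N. At the stop the travel halted and the force rose to about 10 N, then held around 6 N, well below the 25 N limit.
- **Hold-down:** I pushed the ball over to about 0.97 rad and let the arm sink by itself.
- **Last checks:**
  - The hinge reads 0.00 rad in one camera and 0.02 rad in the other, unchanged over the last second.
  - In the last picture the log's end meets the stop with no visible gap.
  - The gripper is well clear of everything.
  - The other objects were never touched, as far as I could tell, but I did not measure them again.

**What disagreed:**
- The fingertips were really about 36–40 mm higher than the reported TCP height implied. The first three closings were too high, either missing the log or catching only its upper part, so I found the right depth by feel.
- The V's centre line differed by about 3 mm between the arm's reading and the top camera. It did no harm.

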